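Lock a reagent bottle in the cam clamp

TASK

Stand the brown glass bottle standing to the right of the pump upright in the seat of the bench clamp, lowering it onto the deck rather than dropping it, and let go of it. Then turn the clamp's black knob clockwise, as far as it needs, until the sprung jaw drops and grips the bottle against the vee block, and stop there so that the jaw stays down on the bottle. Leave the other things on the bench where they are.

Things in the scene. Friction and masses are not known exactly. Their poses are not given: they have to be found in the camera images.
- bottle: Brown glass reagent bottle with a black screw cap, 107 mm tall, 0.12 to 0.21 kg, standing on the table to the right of the vacuum pump (220 mm tall, between bottle and clamp: carry over it). Body round, 55 mm across, straight from 0 to 62 mm, then the shoulder; cap 31 mm across, from 84 to 107 mm. Origin: centre of its underside; z up.
- bottle_clamp: Bench bottle clamp, left of the pump, fixed; grey base 124 x 235 mm, deck top 16 mm above the table. Origin: centre of the underside; y runs along it from the bottle end (-y) to the knob end (+y). At -y a fixed V block (62 mm high), then the seat, the sprung jaw (to 53 mm), a guide block, and the cam, hidden under a bridge plate (top at 57 mm), with the black knob above it.
- clamp_seat (a point): On the deck, where the bottle's underside goes: middle of the open seat, 16 mm above the table; same axes as bottle_clamp. The open seat is 16 mm longer than the bottle: the bottle has 8 mm of play either way along y; the jaw later pushes it into the V, which centres it in x. Nothing stands at +x and -x of the bottle: fingers go there. Clamped, the bottle stands 8 mm toward -y of this point.
- clamp_knob (a point): Centre of the top of the black fluted round knob, 104 mm above the table, on its vertical axis. Fixed to the clamp, so it does not show the knob's angle. Grip 49 mm across, from 73 to 103 mm above the table, plain all round (no mark). It can be gripped at any yaw; fingers may swing round it above the bridge plate (screw heads to 60 mm).
- clamp_jaw (a joint): Travel of the jaw toward the bottle (m). About 0.001: held open by the cam's round rim; the knob drags lightly (0.1 Nm). The notch is centred after 2.1 to 3.2 rad of clockwise turning (differs each time, not shown): from 0.75 rad before, the jaw goes down to 0.016, on the bottle (0.019 if empty), with 10 N; it stays down 0.2 rad either side; turned on, the far wall lifts it again (0.3 to 1 Nm).
- jaw_face (a point): Centre of the grey face of the jaw that touches the bottle, 37 mm above the table; the face is 50 mm wide and 34 mm high. It moves with the jaw, toward -y of bottle_clamp.
- tin: Bystander: round aluminium moisture tin, 52 mm across, 28 mm high, beside the clamp. Origin: centre of its underside.
- cylinder: Bystander: glass measuring cylinder, 180 mm tall, on a hexagonal foot 56 mm across, behind the bottle. Origin: centre of its underside.
- wash_bottle: Bystander: clear wash bottle with a red cap and spout, about 100 x 80 mm and 196 mm tall, to the right of the bottle. Origin: on its underside.
Things that resemble listed ones, but are neither listed nor needed, are in the scene too. What is shaped like the bottle but blue is not meant.

How it is judged (in metres and radians):
On the way, in this order (a step that is already met when the one before it is completed fails the run):
1. the bottle has been lowered onto the deck of the open seat, upright and still in the gripper's fingers (x of bottle in the frame of clamp_seat between -0.01 and 0.01 m and y of bottle in the frame of clamp_seat between -0.011 and 0.011 m and z of bottle in the frame of clamp_seat below 0.006 m and angle between bottle's own z axis and vertical below 0.15 rad and contact force between the fingers and bottle above 0.3 N and value of joint clamp_jaw below 0.003 m), for 0.05 s.
2. the bottle stands in the seat, let go, with the jaw still open (x of bottle in the frame of clamp_seat between -0.01 and 0.01 m and y of bottle in the frame of clamp_seat between -0.011 and 0.011 m and z of bottle in the frame of clamp_seat below 0.003 m and angle between bottle's own z axis and vertical below 0.06 rad and contact force between the fingers and bottle below 0.1 N and value of joint clamp_jaw below 0.003 m), for 0.2 s.
3. the jaw has dropped onto the bottle (value of joint clamp_jaw between 0.0145 and 0.0175 m), for 0.1 s.
At the end, for the whole second after the job is handed in: The jaw is down on the bottle (travel 14.5 to 17.5 mm); the bottle stands still and upright (within 0.06 rad) on the deck against the V block: 6 to 11 mm toward it from the middle of the seat, within 3 mm sideways (all of step 3 and x of bottle in the frame of clamp_seat between -0.003 and 0.003 m and y of bottle in the frame of clamp_seat between -0.011 and -0.006 m and z of bottle in the frame of clamp_seat between -0.003 and 0.003 m and angle between bottle's own z axis and vertical below 0.06 rad and linear speed of bottle below 0.01 m/s); the robot touches nothing.
It fails at once if a bystander (tin, measuring cylinder or wash bottle) is moved more than 30 mm (distance of any of tin, cylinder, wash_bottle from where it was at the start of the episode above 0.03 m).
It fails at once if the bottle is tipped over (more than 0.6 rad) (angle between bottle's own z axis and vertical above 0.6 rad).
It also fails if it takes over 69 s, if anything falls off the work surface, if the arm or the gripper's body presses on something with over 40 N, if the wrist force passes 120 N, or if a joint passes its speed limit or range.

ROBOT

A 7-joint arm with a two-finger parallel gripper is mounted at the origin on a cart in front of the work surface, level with it; the furniture and walls round the work are solid. World frame = base frame: x ahead of the robot, y to its left, z up, the work surface at z = 0. Lengths are in mm, angles in rad, forces in N, time in s.
With the tool pointing down it reaches from about 400 to 875 mm from the base axis. Payload 19.3 kg.
Tool frame: the origin (TCP) lies at the very end of the fingers, on their centre line; the grasp point (between the pads) lies behind it (ctrl.grasp_offset is the z of the grasp point in the tool frame, in mm); z points along the fingers, y is the line along which they close (so a half turn about z gives the same grasp; the last joint's range is limited). The gripper opens to 85 mm and grips with 20 to 120 N. Pads are 22 mm wide; open, the fingers measure 114 mm over their backs; the gripper's body (76 mm by 85 mm) begins 54 mm behind the grasp point. The pads swing forward as they close: fully open they stand 13 mm farther back than shut.
Start: joints at [-1.404, 0.521, -0.036, 1.599, 0.021, 1.021, -0.113], TCP at [146.64, 607.545, 231.291] pointing down, gripper open.
Joint ranges: [-2.91, 2.91], [-0.3, 2.13], [-1.5, 1.42], [0.17, 2.43], [-1.26, 4.41], [0.16, 1.93], [-2.52, 2.52]. Speed limits (rad/s): [1.89, 1.89, 2.39, 2.39, 3.01, 3.01, 3.01].

INTERFACE

Orientations are given as a rotation vector (axis times angle).
In Python, from station import sensors, vision, ctrl gives the robot as it stands.
- The arm moves only by the tool play_rows, never from a script. Its argument "series" is a list that holds one entry, the list of rows, each a list of 7 numbers: the shift along the tool's x, y, z in cm, then the turn, a rotation vector about the tool's x, y, z in degrees, then the opening in per cent of the stroke, from 0 (shut) to 100 (fully open). In form: [[[tx, ty, tz, rx, ry, rz, jaw], ...]]. A call has 1 to 20 rows; each row shifts and turns the commanded pose from where the row before left it, along the tool's axes as they then stand; what a row does not reach is not made up. A row lasts 1/10 s, in which the tool goes at most 50 mm and 8.59 degrees, less where a joint would pass 70% of its speed; a pose out of reach is approached as far as the arm can. A call with a gripper value outside its range is refused whole. The fingers move at their own pace and stop on an object; "squeeze" is the grip in N (left out, the last holds). Time passes only in rows, so rows that do not move let the fingers close. It gives the time, the measured TCP pose, the force, the opening and the grip force at its end, in the units of the state.
- sensors.read_state(): the state, without advancing time (a new reading comes with each control period).
- vision.snapshot(name): name is "side" or "top"; returns a dict with "color" (420x560x3 uint8, blue, green, red), "fovy" (degrees; the focal length in pixels is half the picture's height over the tangent of half this angle, whatever the lens; pixels are square), "cx", "cy" (the principal point, pixels), "world_from_camera" (4x4, takes a point from camera to world coordinates). Camera axes: x right, y up, looking along -z (the intrinsics and any distortion apply to the point x, -y, -z); pixel columns grow to the right and rows downward; lengths in mm; the calibration is good to about 2 mm. A picture is of the moment at which its call begins. There is no depth.
- ctrl.close_job(): hands the job in; it is judged then, once.
The state is a dict: "clock": time; "qpos": joint angles; "joint_velocities": joint speeds; "joint_efforts": joint torques, N m; "tcp_pos": TCP position; "eef_rot": TCP orientation; "force": force on the tool from outside, world axes, zero at the start; "moment": the same for the moment, N m; "opening": opening from 0.0 (shut) to 1.0 (fully open); "grasp_force": force on a finger pad.
Only numpy, scipy, OpenCV 4.12 (cv2) and the standard library are available. Lean on these libraries where they do the work, as an engineer would, in place of code of your own. Each camera call takes 0.05 s, during which the arm holds its last target. There are 200 camera calls.

## Working session

There is one attempt and no reset: what is moved stays moved. The work goes in short steps, Python scripts to look and compute and a tool call to move; the robot and the scene stay as the last step left them, time stands still between calls to the robot, and variables do not carry over. Pictures are saved under pics/ and viewed, at most 10 in all, crops included, and the job is handed in when it is done.

Besides the shell and the picture viewer there is one more tool, called after "Request:" as name(argument=value, ...), one argument or row to a line, values as JSON. play_rows: Moves the arm, as the interface text tells. Its arguments: {"type":"object","properties":{"series":{"type":"array","items":{"type":"array","items":{"type":"array","items":{"type":"number"}}}},"squeeze":{"type":"number"}},"required":["series"]}

```bash
mkdir -p pics; ls
cat > h.py <<'E'
import numpy as np, cv2
from scipy.spatial.transform import Rotation as R
from station import sensors, vision, ctrl
def snap(n,save=None):
    s=vision.snapshot(n)
    if save: cv2.imwrite('pics/'+save,s['color'])
    return s
def ray(s,u,v):
    f=s['color'].shape[0]/2/np.tan(np.radians(s['fovy'])/2)
    d=np.array([(u-s['cx'])/f,-(v-s['cy'])/f,-1]); T=np.array(s['world_from_camera'])
    return T[:3,3],T[:3,:3]@d
def onz(s,u,v,z):
    o,d=ray(s,u,v); return o+d*(z-o[2])/d[2]
def proj(s,p):
    f=s['color'].shape[0]/2/np.tan(np.radians(s['fovy'])/2)
    T=np.array(s['world_from_camera']); c=T[:3,:3].T@(np.array(p)-T[:3,3])
    return np.array([s['cx']-f*c[0]/c[2], s['cy']+f*c[1]/c[2]])
E
python3 - <<'E'
from h import *
for n in('side','top'):
    s=snap(n,n+'0.png'); print({k:v for k,v in s.items() if k!='color'})
print(sensors.read_state(),ctrl.grasp_offset)
E
```

```text
pics
{'fovy': 44.63175983646209, 'cx': 270.81270912731713, 'cy': 200.35738990967948, 'world_from_camera': array([[-6.77948853e-01,  5.45701949e-01, -4.92539070e-01,
        -3.93838257e+02],
       [-7.35108891e-01, -5.03743832e-01,  4.53714745e-01,
         8.58646039e+02],
       [-5.20497881e-04,  6.69665241e-01,  7.42662908e-01,
         1.43589606e+03],
       [ 0.00000000e+00,  0.00000000e+00,  0.00000000e+00,
         1.00000000e+00]])}
{'fovy': 50.70939276923334, 'cx': 275.6137518701683, 'cy': 214.63338826428054, 'world_from_camera': array([[ 1.44060507e-02,  9.96147716e-01, -8.64996742e-02,
         3.93776979e+02],
       [-9.99887306e-01,  1.47173642e-02,  2.96234069e-03,
         3.00435105e+01],
       [ 4.22397612e-03,  8.64472505e-02,  9.96247475e-01,
         1.35413991e+03],
       [ 0.00000000e+00,  0.00000000e+00,  0.00000000e+00,
         1.00000000e+00]])}
{'clock': 0.1, 'qpos': array([-1.40421293,  0.52193697, -0.03634444,  1.59990159,  0.02120682,
        1.02108532, -0.11284035]), 'joint_velocities': array([-0.00120005, -0.00241696, -0.00092023, -0.00106622, -0.00118125,
        0.000322  , -0.00113025]), 'joint_efforts': array([ 3.95336567e-03, -9.28481841e+01,  1.98420346e+00, -3.70526040e+01,
        1.81462057e-02,  5.41003305e-03,  2.10921661e-05]), 'tcp_pos': array([146.56940171, 607.29194966, 230.81165187]), 'eef_rot': array([-3.71117102e-01, -3.11954439e+00,  1.48395005e-03]), 'force': array([-0.76066002, -0.91100489, -1.39414505]), 'moment': array([ 0.01257241, -0.00410113, -0.02470183]), 'grasp_force': 0.0, 'opening': 0.9985518993980336} -18.700000000000003
```

View pics/side0.png

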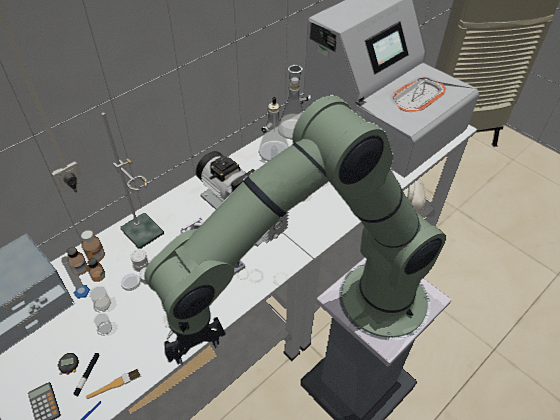

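View pics/top0.png

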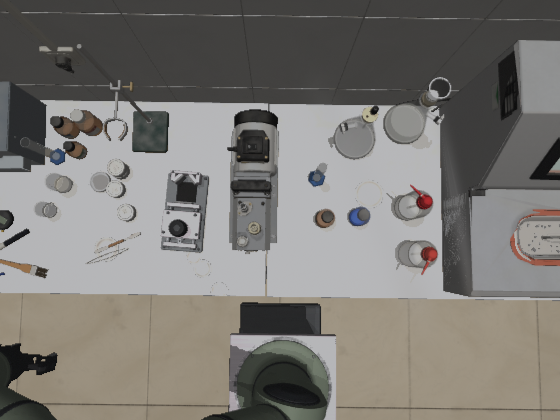

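Candidates for the brown bottle in the top view: (324,217) right of the pump, blue (359,216), and brown ones left of the pump at (65,126), (85,122) and (75,150). By the description it is (324,217). The clamp is at (184,212), with its V block toward +x and the knob at (178,228).

Run:
```python
from h import *
im=cv2.imread('pics/top0.png')
a=cv2.resize(im[160:260,150:218],None,fx=5.5,fy=5.5,interpolation=cv2.INTER_CUBIC)
b=cv2.resize(im[160:260,297:374],None,fx=5.5,fy=5.5,interpolation=cv2.INTER_CUBIC)
cv2.imwrite('pics/crop0.png',np.hstack([a,b])); print(a.shape,b.shape)
```

```text
(550, 374, 3) (550, 424, 3)
```

View pics/crop0.png

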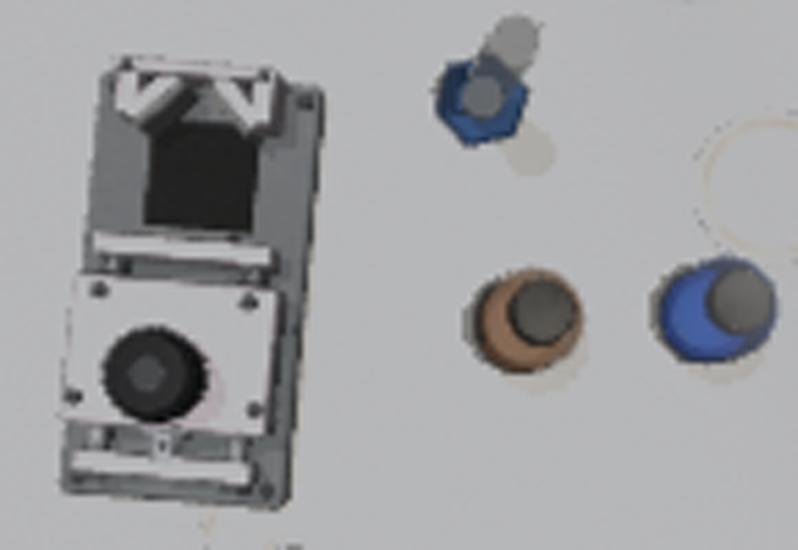

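The crop shows the brown bottle with its cap at about (324,217), and the clamp yawed about 5°. Its jaw's top edge runs from crop (95,232) to (272,245), and the knob is at crop (155,373).

Run:
```python
from h import *
s=snap('top'); im=s['color']
def cen(mask,box,name,z):
    x0,y0,x1,y1=box; m=np.zeros_like(mask); m[y0:y1,x0:x1]=mask[y0:y1,x0:x1]
    n,l,st,c=cv2.connectedComponentsWithStats(m.astype(np.uint8)); i=1+np.argmax(st[1:,4])
    print(name,st[i],c[i].round(1),onz(s,*c[i],z).round(1))
hsv=cv2.cvtColor(im,cv2.COLOR_BGR2HSV); V=im.max(2).astype(int)
S=hsv[...,1]
cen((V<90)&(S<70),(314,205,340,232),'cap',95)
cen((hsv[...,0]<25)&(S>80),(310,200,345,235),'brown',40)
cen(V<80,(166,215,192,242),'knob',88)
cen((hsv[...,0]>95)&(S>90),(300,160,330,195),'cylfoot',5)
P=lambda cx,cy,z:onz(s,150+cx/5.5-.4,160+cy/5.5-.4,z)
for n,a in dict(RB=(288,508,16),RT=(326,92,16),LB=(60,490,16),jawL=(95,232,54),jawR=(272,245,54),VL=(105,62,62),VR=(280,75,62),
  padTL=(152,125,16),padBR=(253,230,16),padBL=(145,224,16),padTR=(258,130,16),brBL=(60,418,57),brBR=(268,434,57),brTL=(80,272,57),brTR=(280,290,57),screw1=(98,290,60),screw2=(248,302,60),screw3=(72,397,60),screw4=(254,410,60)).items():
    print(n,P(*a).round(1))
```

```text
cap [322 211  12  12 111] [327.3 216.3] [ 500.5 -121.3   95. ]
brown [316 211  15  17 114] [321.1 220. ] [ 493.7 -109.4   40. ]
knob [169 220  19  17 251] [177.8 228. ] [461.3 305.1  88. ]
cylfoot [309 172  16  14  95] [315.6 179.7] [620.6 -95.4   5. ]
RB [394.  245.9  16. ]
RT [624.3 231.4  16. ]
LB [402.  370.7  16. ]
jawL [540.  347.4  54. ]
jawR [534.4 252.4  54. ]
VL [630.8 343.3  62. ]
VR [625.2 249.4  62. ]
padTL [604.3 327.2  16. ]
padBR [546.6 269.6  16. ]
padBL [549.1 329.3  16. ]
padTR [602.4 268.5  16. ]
brBL [439.9 361.7  57. ]
brBR [433. 251.  57.]
brTL [518.  353.9  57. ]
brTR [509.9 246.9  57. ]
screw1 [508.2 343.2  60. ]
screw2 [503.  263.2  60. ]
screw3 [451. 355.  60.]
screw4 [445.6 258.3  60. ]
```

```bash
cat >> h.py <<'E'
def rel(p,closing_deg=None):
    "shift in tool axes (cm) to reach p and rz (deg) for the closing line; down-pointing kept"
    st=sensors.read_state(); M=R.from_rotvec(st['eef_rot']).as_matrix()
    print('tcp',st['tcp_pos'].round(1),'t',round(st['clock'],2),'open',round(st['opening'],3),'q',st['qpos'].round(2))
    print('tool x',M[:,0].round(3),'y',M[:,1].round(3),'z',M[:,2].round(3))
    print('shift cm',(M.T@(np.array(p)-st['tcp_pos'])/10).round(2))
    if closing_deg is not None:
        a=np.degrees(np.arctan2(M[1,1],M[0,1])); d=(a-closing_deg+90)%180-90
        print('rz',round(d,1),'(tool z down: +rz turns cw seen from above)')
E
python3 - <<'E'
from h import *
rel([500,-121,310],86.5); rel([560,298,310])
E
```

```text
tcp [146.6 607.3 230.9] t 0.15 open 0.998 q [-1.4   0.52 -0.04  1.6   0.02  1.02 -0.11]
tool x [-0.972  0.235 -0.   ] y [ 0.235  0.972 -0.001] z [-0.    -0.001 -1.   ]
shift cm [-51.44 -62.51  -7.86]
rz -10.1 (tool z down: +rz turns cw seen from above)
tcp [146.6 607.3 230.9] t 0.15 open 0.998 q [-1.4   0.52 -0.04  1.6   0.02  1.02 -0.11]
tool x [-0.972  0.235 -0.   ] y [ 0.235  0.972 -0.001] z [-0.    -0.001 -1.   ]
shift cm [-47.44 -20.38  -7.89]
```

Request:
play_rows(
  series=[
    [[0,0,-2.6,0,0,0,100],[0,0,-2.7,0,0,0,100],[0,0,-2.6,0,0,0,100],[-3.4,-1.45,0,0,0,0,100],[-3.4,-1.45,0,0,0,0,100],[-3.4,-1.45,0,0,0,0,100],[-3.4,-1.45,0,0,0,0,100],[-3.4,-1.45,0,0,0,0,100],[-3.4,-1.45,0,0,0,0,100],[-3.4,-1.45,0,0,0,0,100],[-3.4,-1.45,0,0,0,0,100],[-3.4,-1.45,0,0,0,0,100],[-3.4,-1.45,0,0,0,0,100],[-3.4,-1.45,0,0,0,0,100],[-3.4,-1.45,0,0,0,0,100],[-3.4,-1.45,0,0,0,0,100],[-3.4,-1.45,0,0,0,0,100],[0,0,0,0,0,-5,100],[0,0,0,0,0,-5,100]],
  ],
)

```text
clock: 2.05
tcp_pos: [562.4, 297.4, 309.7]
eef_rot: [-0.096, -3.14, 0.001]
force: [-0.3, 0.6, -0.7]
opening: 1.0
grasp_force: 0.0
```

Run:
```python
from h import *
rel([500,-121,310],86.5)
```

```text
tcp [562.4 297.4 309.7] t 2.05 open 1.0 q [-0.63  0.48  0.08  1.47 -0.04  1.19  0.96]
tool x [-0.998  0.061  0.001] y [ 0.061  0.998 -0.001] z [-0.001 -0.001 -1.   ]
shift cm [ 3.680e+00 -4.215e+01  1.000e-02]
rz 0.0 (tool z down: +rz turns cw seen from above)
```

Request:
play_rows(
  series=[
    [[0.26,-3,0,0,0,0,100],[0.26,-3,0,0,0,0,100],[0.26,-3,0,0,0,0,100],[0.26,-3,0,0,0,0,100],[0.26,-3,0,0,0,0,100],[0.26,-3,0,0,0,0,100],[0.26,-3,0,0,0,0,100],[0.26,-3,0,0,0,0,100],[0.26,-3,0,0,0,0,100],[0.26,-3,0,0,0,0,100],[0.26,-3,0,0,0,0,100],[0.26,-3,0,0,0,0,100],[0.26,-3,0,0,0,0,100],[0.3,-3.1,0,0,0,0,100],[0,0,0,0,0,0,100]],
  ],
)

```text
clock: 3.55
tcp_pos: [497.7, -123.3, 310.4]
eef_rot: [-0.106, -3.14, 0.002]
force: [0.1, 0.6, -0.2]
opening: 0.999
grasp_force: 0.0
```

Run:
```python
from h import *
s=snap('side','side1.png'); t=snap('top','top1.png')
rel([500,-121,150],86.5)
for p in [(500,-121,95),(500,-121,0),(573,298,16),(461,305,104)]: print(p,proj(s,p).round(),proj(t,p).round())
a=cv2.resize(s['color'][60:310,60:390],None,fx=2.4,fy=2.4,interpolation=cv2.INTER_CUBIC)
cv2.imwrite('pics/side1c.png',a)
```

```text
tcp [ 498.6 -119.6  310.2] t 3.65 open 1.0 q [-0.07  0.26  0.24  1.8  -0.07  1.09  1.7 ]
tool x [-0.998  0.063  0.   ] y [0.063 0.998 0.   ] z [-0.  0. -1.]
shift cm [-0.15 -0.13 16.02]
rz -0.1 (tool z down: +rz turns cw seen from above)
(500, -121, 95) [302. 178.] [327. 216.]
(500, -121, 0) [301. 195.] [324. 219.]
(573, 298, 16) [201. 241.] [187. 193.]
(461, 305, 104) [218. 245.] [177. 228.]
```

View pics/side1c.png

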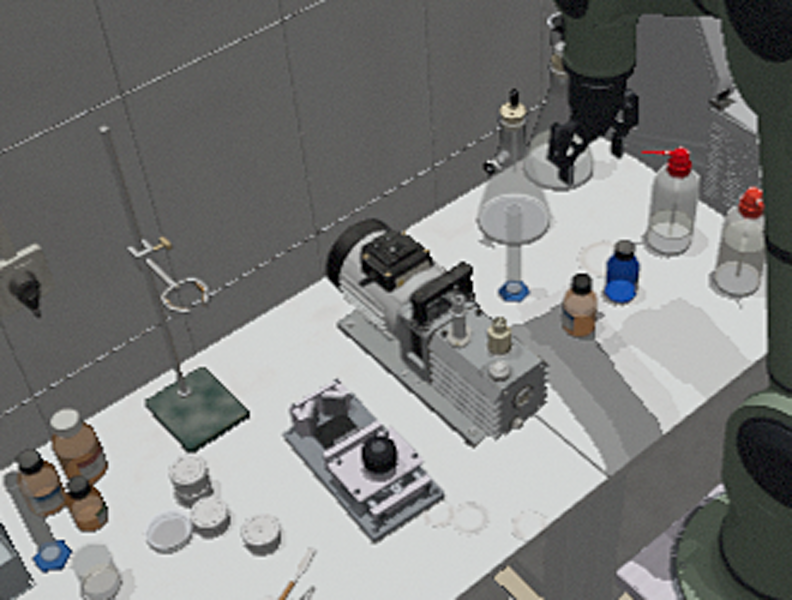

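The side crop shows the bottle's cap at (302,179), which matches the projected estimate. The seat and knob projections also fit. I'll descend and grip.

Request:
play_rows(
  series=[
    [[-0.15,-0.13,2,0,0,0,100],[0,0,2,0,0,0,100],[0,0,2,0,0,0,100],[0,0,2,0,0,0,100],[0,0,2,0,0,0,100],[0,0,2,0,0,0,100],[0,0,2,0,0,0,100],[0,0,2,0,0,0,100],[0,0,2,0,0,0,100],[0,0,2,0,0,0,100],[0,0,2,0,0,0,100],[0,0,1.5,0,0,0,100],[0,0,1.5,0,0,0,100],[0,0,1,0,0,0,100],[0,0,1,0,0,0,100],[0,0,0,0,0,0,100],[0,0,0,0,0,0,100]],
  ],
)

```text
clock: 5.35
tcp_pos: [500.3, -120.6, 40.5]
eef_rot: [0.098, 3.14, 0.0]
force: [-0.0, 0.1, -0.8]
opening: 1.0
grasp_force: 0.0
```

Request:
play_rows(
  series=[
    [[0,0,0,0,0,0,50],[0,0,0,0,0,0,50],[0,0,0,0,0,0,50],[0,0,0,0,0,0,50],[0,0,0,0,0,0,50],[0,0,0,0,0,0,50],[0,0,0,0,0,0,50],[0,0,0,0,0,0,50]],
  ],
  squeeze=35,
)

```text
clock: 6.15
tcp_pos: [500.5, -120.8, 41.0]
eef_rot: [0.098, 3.139, -0.0]
force: [-2.3, 0.4, 9.2]
opening: 0.628
grasp_force: 35.0
```

Request:
play_rows(
  series=[
    [[0,0,-0.5,0,0,0,50],[0,0,-1,0,0,0,50],[0,0,-1.5,0,0,0,50],[0,0,-2,0,0,0,50],[0,0,-2,0,0,0,50],[0,0,-2,0,0,0,50],[0,0,-2,0,0,0,50],[0,0,-2,0,0,0,50],[0,0,-2,0,0,0,50],[0,0,-2,0,0,0,50],[0,0,-2,0,0,0,50],[0,0,-2,0,0,0,50],[0,0,-2,0,0,0,50],[0,0,-2,0,0,0,50],[0,0,-1.5,0,0,0,50],[0,0,-0.5,0,0,0,50],[0,0,0,0,0,0,50]],
  ],
)

```text
clock: 7.85
tcp_pos: [500.2, -120.8, 311.0]
eef_rot: [0.098, 3.139, 0.0]
force: [0.0, -0.1, -2.7]
opening: 0.624
grasp_force: 37.1
```

Run:
```python
from h import *
s=snap('side')
p=sensors.read_state()['tcp_pos']; print(p,sensors.read_state()['grasp_force'],sensors.read_state()['force'])
b=p-[0,0,41]; print(proj(s,b),proj(s,b+[0,0,107]))
c=proj(s,b+[0,0,50]).astype(int); x0,y0=c-[50,50]; print(x0,y0)
cv2.imwrite('pics/lift.png',cv2.resize(s['color'][y0:y0+100,x0:x0+100],None,fx=6,fy=6,interpolation=cv2.INTER_CUBIC))
rel([573,298,310],86.5)
```

```text
[ 499.94432167 -120.71023678  310.21106249] 37.141143679618835 [ 0.00695763 -0.11895443 -1.18025848]
[304.29803838 141.97957728] [305.87286378 117.27251115]
255 80
tcp [ 499.9 -120.7  310.2] t 7.9 open 0.63 q [-0.07  0.27  0.24  1.8  -0.07  1.09  1.7 ]
tool x [-0.998  0.062 -0.   ] y [0.062 0.998 0.   ] z [ 0.  0. -1.]
shift cm [-4.680e+00  4.224e+01  2.000e-02]
rz -0.1 (tool z down: +rz turns cw seen from above)
```

View pics/lift.png

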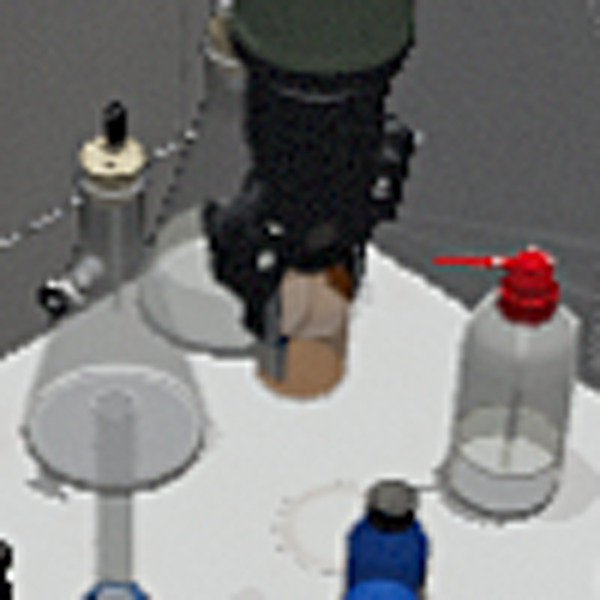

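The bottle is held upright, with its underside centre near px (305,141). I'll carry it over the pump.

Request:
play_rows(
  series=[
    [[-0.1,1,0,0,0,0,50],[-0.2,2,0,0,0,0,50],[-0.34,3,0,0,0,0,50],[-0.34,3,0,0,0,0,50],[-0.34,3,0,0,0,0,50],[-0.34,3,0,0,0,0,50],[-0.34,3,0,0,0,0,50],[-0.34,3,0,0,0,0,50],[-0.34,3,0,0,0,0,50],[-0.34,3,0,0,0,0,50],[-0.34,3,0,0,0,0,50],[-0.34,3,0,0,0,0,50],[-0.34,3,0,0,0,0,50],[-0.34,3,0,0,0,0,50],[-0.2,2,0,0,0,0,50],[-0.1,1.2,0,0,0,0,50],[0,0,0,0,0,0,50],[0,0,0,0,0,0,50]],
  ],
)

```text
clock: 9.7
tcp_pos: [573.1, 296.6, 309.9]
eef_rot: [-0.099, -3.14, 0.001]
force: [0.2, -0.7, -1.4]
opening: 0.626
grasp_force: 37.2
```

Request:
play_rows(
  series=[
    [[0,0,2,0,0,0,50],[0,0,3,0,0,0,50],[0,0,3,0,0,0,50],[0,0,3,0,0,0,50],[0,0,3,0,0,0,50],[0,0,2,0,0,0,50],[0,0,0.5,0,0,0,50],[0,0,0,0,0,0,50],[0,0,0,0,0,0,50]],
  ],
)

```text
clock: 10.6
tcp_pos: [573.8, 297.3, 146.7]
eef_rot: [0.099, 3.139, 0.001]
force: [-0.4, 0.5, -2.5]
opening: 0.623
grasp_force: 37.2
```

Run:
```python
from h import *
s=snap('side')
p=sensors.read_state()['tcp_pos']
rel([573,298,57],86.5)
im=s['color']; hsv=cv2.cvtColor(im,cv2.COLOR_BGR2HSV)
for dx in(0,): 
    b=np.array([p[0],p[1],p[2]-41]); print('pred underside',proj(s,b),'seat',proj(s,(573,298,16)))
c=proj(s,b).astype(int); x0,y0=c-[50,55]; print(x0,y0)
m=(hsv[...,0]<25)&(hsv[...,1]>80); ys,xs=np.nonzero(m[y0:y0+90,x0:x0+100])
print(xs.min()+x0,xs.max()+x0,ys.min()+y0,ys.max()+y0)
cv2.imwrite('pics/over.png',cv2.resize(im[y0:y0+90,x0:x0+100],None,fx=6,fy=6,interpolation=cv2.INTER_CUBIC))
```

```text
tcp [573.9 297.5 146.8] t 10.65 open 0.619 q [-0.61  0.65  0.07  1.62 -0.05  0.87  0.98]
tool x [-0.998  0.063 -0.002] y [0.063 0.998 0.001] z [ 0.002  0.001 -1.   ]
shift cm [0.11 0.04 8.98]
rz -0.1 (tool z down: +rz turns cw seen from above)
pred underside [198.53344893 224.15301538] seat [201.28257785 240.7204646 ]
148 169
184 236 171 255
```

View pics/over.png

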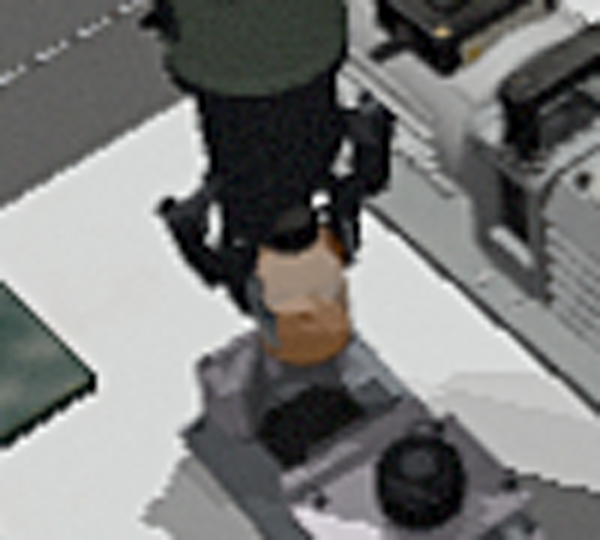

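The underside is at px (199,224), as predicted, and the black seat pad's centre is near (200,240). They are aligned, so I'll lower.

Request:
play_rows(
  series=[
    [[0,0.03,1.5,0,0,0,50],[0,0,1.5,0,0,0,50],[0,0,1.5,0,0,0,50],[0,0,1.5,0,0,0,50],[0,0,1,0,0,0,50],[0,0,0.6,0,0,0,50],[0,0,0.4,0,0,0,50],[0,0,0.3,0,0,0,50],[0,0,0.1,0,0,0,50],[0,0,0,0,0,0,50],[0,0,0,0,0,0,50]],
  ],
)

```text
clock: 11.75
tcp_pos: [573.4, 297.9, 61.7]
eef_rot: [0.098, 3.14, 0.0]
force: [0.1, -0.6, -1.8]
opening: 0.622
grasp_force: 37.2
```

Request:
play_rows(
  series=[
    [[0,0,0.15,0,0,0,50],[0,0,0.15,0,0,0,50],[0,0,0.1,0,0,0,50],[0,0,0,0,0,0,50],[0,0,0,0,0,0,50]],
  ],
)

```text
clock: 12.25
tcp_pos: [573.2, 297.8, 57.3]
eef_rot: [-0.098, -3.14, 0.0]
force: [0.6, -0.1, -1.3]
opening: 0.63
grasp_force: 37.5
```

Request:
play_rows(
  series=[
    [[0,0,0.1,0,0,0,50],[0,0,0.1,0,0,0,50],[0,0,0,0,0,0,50],[0,0,0,0,0,0,50]],
  ],
)

```text
clock: 12.65
tcp_pos: [573.7, 298.0, 57.0]
eef_rot: [0.098, 3.139, 0.001]
force: [-7.0, -3.3, 23.7]
opening: 0.624
grasp_force: 39.8
```

Request:
play_rows(
  series=[
    [[0,0,-0.1,0,0,0,50],[0,0,0,0,0,0,50],[0,0,0,0,0,0,66],[0,0,0,0,0,0,72],[0,0,0,0,0,0,80],[0,0,0,0,0,0,90],[0,0,0,0,0,0,100],[0,0,0,0,0,0,100],[0,0,0,0,0,0,100],[0,0,0,0,0,0,100],[0,0,0,0,0,0,100]],
  ],
)

```text
clock: 13.75
tcp_pos: [573.2, 297.8, 56.3]
eef_rot: [-0.098, -3.14, 0.0]
force: [0.2, -0.1, -0.1]
opening: 0.999
grasp_force: 0.0
```

Request:
play_rows(
  series=[
    [[0,0,-0.5,0,0,0,100],[0,0,-1,0,0,0,100],[0,0,-2,0,0,0,100],[0,0,-2,0,0,0,100],[0,0,-2,0,0,0,100],[0,0,-2,0,0,0,100],[0,0,-2,0,0,0,100],[0,0,-2,0,0,0,100],[0,0,-2,0,0,0,100],[0,0,-2,0,0,0,100],[0,0,-2,0,0,0,100],[0,0,0,0,0,0,100]],
  ],
)

```text
clock: 14.95
tcp_pos: [574.2, 298.2, 255.0]
eef_rot: [0.098, 3.136, 0.004]
force: [-0.1, -0.3, -0.3]
opening: 1.002
grasp_force: 0.0
```

Run:
```python
from h import *
s=snap('side'); im=s['color']
c=proj(s,(573,298,50)).astype(int); x0,y0=c-[30,40]; print(x0,y0)
print(proj(s,(573.5,298,123)),proj(s,(573.5,298,16)))
cv2.imwrite('pics/seat.png',cv2.resize(im[y0:y0+80,x0:x0+80],None,fx=7,fy=7,interpolation=cv2.INTER_CUBIC))
rel([461.5,304.8,310],86.5)
```

```text
170 194
[197.93529706 221.02227397] [201.19502763 240.6367049 ]
tcp [573.6 298.  253.3] t 15.0 open 1.002 q [-0.62  0.54  0.08  1.52 -0.05  1.08  0.98]
tool x [-0.998  0.062 -0.002] y [0.062 0.998 0.002] z [ 0.002  0.002 -1.   ]
shift cm [ 1.122e+01 -1.000e-02 -5.690e+00]
rz -0.1 (tool z down: +rz turns cw seen from above)
```

View pics/seat.png

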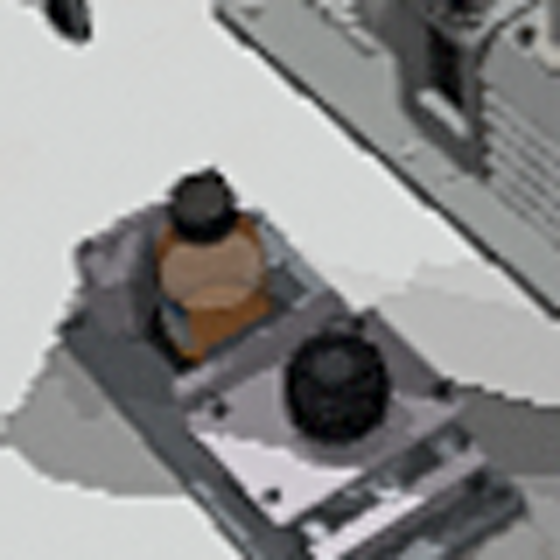

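The bottle stands upright in the open seat, with its cap at px (199,222), and the fingers have let go. Next I'll go above the knob and pre-turn the tool counter-clockwise so a single grip has enough range.

Request:
play_rows(
  series=[
    [[1.5,0,0,0,0,0,100],[1.5,0,0,0,0,0,100],[1.5,0,0,0,0,0,100],[1.5,0,0,0,0,0,100],[1.5,0,0,0,0,0,100],[1.5,0,0,0,0,0,100],[1.5,0,0,0,0,0,100],[0.7,0,0,0,0,0,100],[0,0,0,0,0,-8.5,100],[0,0,0,0,0,-8.5,100],[0,0,0,0,0,-8.5,100],[0,0,0,0,0,-8.5,100],[0,0,0,0,0,-8.5,100],[0,0,0,0,0,-8.5,100],[0,0,0,0,0,-8.5,100],[0,0,0,0,0,0,100]],
  ],
)

```text
clock: 16.6
tcp_pos: [461.6, 304.5, 251.1]
eef_rot: [1.476, -2.773, -0.0]
force: [-0.2, -0.3, 0.7]
opening: 1.0
grasp_force: 0.0
```

Run:
```python
from h import *
rel([461.5,304.8,68]); print(sensors.read_state()['moment'])
```

```text
tcp [461.6 304.5 251.1] t 16.6 open 1.0 q [-0.57  0.39 -0.16  1.76  0.07  1.    1.79]
tool x [-0.558 -0.83   0.   ] y [-0.83   0.558  0.   ] z [-0. -0. -1.]
shift cm [-0.02  0.03 18.31]
[-0.01595729  0.00681068 -0.01094932]
```

Request:
play_rows(
  series=[
    [[0,0,2,0,0,0,100],[0,0,2,0,0,0,100],[0,0,2,0,0,0,100],[0,0,2,0,0,0,100],[0,0,2,0,0,0,100],[0,0,2,0,0,0,100],[0,0,2,0,0,0,100],[0,0,1.5,0,0,0,100],[0,0,1.5,0,0,0,100],[0,0,0.9,0,0,0,100],[0,0,0.3,0,0,0,100],[0,0,0,0,0,0,100],[0,0,0,0,0,0,100]],
  ],
)

```text
clock: 17.9
tcp_pos: [461.7, 305.0, 69.9]
eef_rot: [-1.472, 2.775, 0.0]
force: [-0.6, 0.0, 0.6]
opening: 1.0
grasp_force: 0.0
```

Request:
play_rows(
  series=[
    [[0,0,0,0,0,0,40],[0,0,0,0,0,0,40],[0,0,0,0,0,0,40],[0,0,0,0,0,0,40],[0,0,0,0,0,0,40],[0,0,0,0,0,0,40],[0,0,0,0,0,0,40],[0,0,0,0,0,0,40]],
  ],
  squeeze=45,
)

```text
clock: 18.7
tcp_pos: [461.3, 305.1, 69.9]
eef_rot: [-1.473, 2.774, 0.001]
force: [-3.8, -0.5, 9.6]
opening: 0.561
grasp_force: 44.7
```

Run:
```python
from h import *
st=sensors.read_state(); print(st['moment'].round(3),st['tcp_pos'])
s=snap('side','k0.png'); im=s['color']
c=proj(s,(537,300,53)).astype(int); x0,y0=c-[45,45]; print(x0,y0)
for n,p in dict(jL=(540,347.4,54),jR=(534.4,252.4,54)).items(): print(n,proj(s,p)-[x0,y0])
cv2.imwrite('pics/k0c.png',cv2.resize(im[y0:y0+80,x0:x0+80],None,fx=7,fy=7,interpolation=cv2.INTER_CUBIC))
```

```text
[-0.056  0.821 -0.045] [461.25102414 305.12803179  69.88940306]
161 195
jL [33.41836712 52.48664628]
jR [56.59345099 38.37137728]
```

View pics/k0c.png

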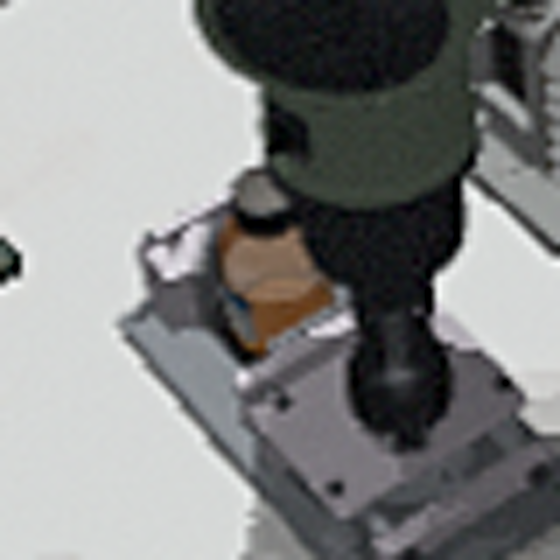

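The picture shows the knob gripped and centred. The jaw's left end is visible at crop (245,375), close behind the bottle. Turning clockwise.

Request:
play_rows(
  series=[
    [[0,0,0,0,0,6,40],[0,0,0,0,0,6,40],[0,0,0,0,0,6,40],[0,0,0,0,0,6,40],[0,0,0,0,0,6,40],[0,0,0,0,0,6,40],[0,0,0,0,0,6,40],[0,0,0,0,0,6,40],[0,0,0,0,0,6,40],[0,0,0,0,0,6,40],[0,0,0,0,0,6,40],[0,0,0,0,0,6,40],[0,0,0,0,0,0,40]],
  ],
)

```text
clock: 20.05
tcp_pos: [460.4, 307.2, 69.9]
eef_rot: [-0.442, -3.109, -0.004]
force: [-8.5, 9.9, 10.7]
opening: 0.562
grasp_force: 45.5
```

```bash
cat > look.py <<'E'
from h import *
st=sensors.read_state(); M=R.from_rotvec(st['eef_rot']).as_matrix()
s=snap('side'); a=s['color'].astype(float); b=cv2.imread('pics/k0.png').astype(float)
d=np.abs(a-b).max(2)[233:262,188:212]   # jaw left end and bottle foot
cl=np.degrees(np.arctan2(M[1,1],M[0,1])); print('Mz',st['moment'].round(3),'F',st['force'].round(1),'closing',cl.round(1),'cw',(146.1-cl)%360,'q7',st['qpos'][6].round(2),'open',st['opening'].round(3),'diff',d.mean().round(1),(d>40).sum())
E
python3 look.py
```

```text
Traceback (most recent call last):
  File "look.py", line 5, in <module>
    cl=np.degrees(np.arctan2(M[1,1],M[0,1])); print('Mz',st['moment'].round(3),'F',st['force'].round(1),'closing',cl.round(1),'cw',(146.1-cl)%360,'q7',st['qpos'][6].round(2),'open',st['opening'].round(3),'diff',d.mean().round(1),(d>40).sum())
                                                                                                                                                                                     ^^^^^^^^^^^^^^^^^^^
AttributeError: 'float' object has no attribute 'round'
```

```bash
sed -i "s/st\['opening'\].round(3)/round(st['opening'],3)/" look.py; echo "print('shift',(M.T@(np.array([461.3,305.1,70])-st['tcp_pos'])/10).round(2))" >> look.py; python3 look.py
```

```text
Mz [1.892 1.746 0.011] F [-8.  10.9  8.5] closing 74.0 cw 72.11630366618604 q7 0.8 open 0.564 diff 33.2 227
shift [-0.14 -0.18 -0.01]
```

The grip centre is about 2 mm off the knob axis (the drift and force fit an axis at about (462.5, 306.7)). I'll release, recentre and regrip.

Request:
play_rows(
  series=[
    [[0,0,0,0,0,0,80],[0,0,0,0,0,0,80],[0,0,0,0,0,0,80],[0,0,0,0,0,0,80],[0,0,0,0,0,0,80]],
  ],
)

```text
clock: 20.65
tcp_pos: [461.5, 304.6, 69.3]
eef_rot: [0.44, 3.111, -0.0]
force: [-0.4, 0.4, -0.5]
opening: 0.798
grasp_force: 0.0
```

```bash
cat >> look.py <<'E'
hsv=cv2.cvtColor(s['color'],cv2.COLOR_BGR2HSV); m=((hsv[...,0]<25)&(hsv[...,1]>80))[215:252,185:215]
ys,xs=np.nonzero(m); print('brown',m.sum(),xs.mean()+185,ys.mean()+215)
E
sed -i 's/461.3,305.1,70/462.5,306.7,70/' look.py; python3 look.py; python3 -c "
import cv2;im=cv2.imread('pics/k0.png');hsv=cv2.cvtColor(im,cv2.COLOR_BGR2HSV)
m=((hsv[...,0]<25)&(hsv[...,1]>80))[215:252,185:215];ys,xs=m.nonzero();print(m.sum(),xs.mean()+185,ys.mean()+215)"
```

```text
Mz [-0.014 -0.037 -0.035] F [-0.4  0.4 -0.5] closing 73.9 cw 72.1862960584675 q7 0.8 open 0.798 diff 36.1 248
shift [-0.04  0.23 -0.07]
brown 82 198.02439024390245 232.3658536585366
153 199.47712418300654 234.95424836601308
```

Request:
play_rows(
  series=[
    [[-0.04,0.23,0,0,0,0,80],[0,0,0,0,0,0,80],[0,0,0,0,0,0,40],[0,0,0,0,0,0,40],[0,0,0,0,0,0,40],[0,0,0,0,0,0,40],[0,0,0,0,0,0,40],[0,0,0,0,0,0,40],[0,0,0,0,0,6,40],[0,0,0,0,0,6,40],[0,0,0,0,0,6,40],[0,0,0,0,0,0,40]],
  ],
)

```text
clock: 21.9
tcp_pos: [462.4, 306.8, 69.5]
eef_rot: [0.927, 3.002, -0.0]
force: [-1.7, -1.6, 6.8]
opening: 0.565
grasp_force: 46.0
```

```bash
python3 look.py
```

```text
Mz [-0.339  0.35  -0.15 ] F [-1.7 -1.6  6.8] closing 55.7 cw 90.41142113508609 q7 0.57 open 0.565 diff 35.3 232
shift [-0.01 -0.   -0.05]
brown 78 198.23076923076923 233.25641025641025
```

Request:
play_rows(
  series=[
    [[0,0,0,0,0,6,40],[0,0,0,0,0,6,40],[0,0,0,0,0,0,40]],
  ],
)

```text
clock: 22.25
tcp_pos: [462.4, 306.9, 69.5]
eef_rot: [-1.236, -2.888, -0.0]
force: [-1.3, 0.1, 6.9]
opening: 0.563
grasp_force: 46.0
```

```bash
python3 look.py
```

```text
Mz [-0.139  0.398 -0.895] F [-1.3  0.1  6.9] closing 43.7 cw 102.44778778455446 q7 0.41 open 0.563 diff 38.4 244
shift [-0.02 -0.01 -0.05]
brown 62 197.6451612903226 233.29032258064515
```

Request:
play_rows(
  series=[
    [[0,0,0,0,0,6,40],[0,0,0,0,0,6,40],[0,0,0,0,0,0,40]],
  ],
)

```text
clock: 22.6
tcp_pos: [462.4, 306.8, 69.5]
eef_rot: [-1.531, -2.743, 0.0]
force: [-2.4, -1.6, 7.5]
opening: 0.565
grasp_force: 46.4
```

```bash
python3 look.py
```

```text
Mz [-0.334  0.506 -0.386] F [-2.4 -1.6  7.5] closing 31.7 cw 114.4211713602559 q7 0.26 open 0.565 diff 39.5 252
shift [-0.02  0.   -0.05]
brown 68 195.88235294117646 232.83823529411765
```

Request:
play_rows(
  series=[
    [[0,0,0,0,0,6,40],[0,0,0,0,0,0,40]],
  ],
)

```text
clock: 22.85
tcp_pos: [462.3, 306.7, 69.5]
eef_rot: [-1.671, -2.66, 0.001]
force: [-2.6, -1.9, 7.3]
opening: 0.565
grasp_force: 46.4
```

```bash
python3 look.py; cp look.py l2.py; echo "
im=s['color']; cv2.imwrite('pics/k1c.png',cv2.resize(im[195:275,161:241],None,fx=7,fy=7,interpolation=cv2.INTER_CUBIC))" >> l2.py; python3 l2.py
```

```text
Mz [-0.393  0.564 -0.044] F [-2.6 -1.9  7.3] closing 25.7 cw 120.39126544921012 q7 0.19 open 0.565 diff 37.8 232
shift [-0.01  0.02 -0.05]
brown 68 195.27941176470588 233.22058823529412
Mz [-0.401  0.425 -0.055] F [-2.6 -1.6  7.2] closing 25.9 cw 120.23834076548707 q7 0.19 open 0.562 diff 37.8 230
shift [-0.01  0.02 -0.05]
brown 64 195.359375 233.640625
```

View pics/k1c.png

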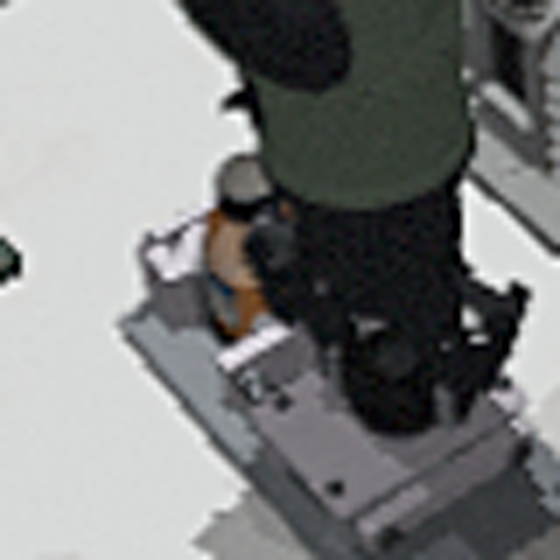

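The jaw is down: its left end moved from crop (245,375) to (225,355), about 15 mm. The bottle has moved toward the V. The assisting torque has just vanished, so I'll turn about 8° more to the middle of the notch and then release.

Request:
play_rows(
  series=[
    [[0,0,0,0,0,4,40],[0,0,0,0,0,4,40],[0,0,0,0,0,0,40]],
  ],
)

```text
clock: 23.25
tcp_pos: [462.3, 306.8, 69.5]
eef_rot: [-1.852, -2.538, 0.001]
force: [-2.5, -2.2, 6.3]
opening: 0.56
grasp_force: 46.4
```

```bash
python3 look.py
```

```text
Mz [-0.42   0.551 -0.07 ] F [-2.5 -2.2  6.3] closing 17.8 cw 128.32859030987427 q7 0.08 open 0.56 diff 35.7 220
shift [-0.01  0.02 -0.05]
brown 75 195.58666666666667 233.85333333333332
```

Torque is about zero and the bottle is steady. I'll open, rise, and move clear toward the robot.

Request:
play_rows(
  series=[
    [[0,0,0,0,0,0,70],[0,0,0,0,0,0,80],[0,0,0,0,0,0,90],[0,0,0,0,0,0,90],[0,0,0,0,0,0,90],[0,0,-0.5,0,0,0,90],[0,0,-1,0,0,0,90],[0,0,-2,0,0,0,90],[0,0,-2,0,0,0,90],[0,0,-2,0,0,0,90],[0,0,-2,0,0,0,90],[0,0,-3,0,0,0,90],[0,0,-3,0,0,0,90],[0,0,-3,0,0,0,90],[0,0,-3,0,0,0,90],[0,0,-2,0,0,0,90],[0,0,0,0,0,0,90]],
  ],
)

```text
clock: 25.0
tcp_pos: [463.3, 307.0, 307.5]
eef_rot: [1.848, 2.54, 0.007]
force: [0.1, -0.3, -0.5]
opening: 0.9
grasp_force: 0.0
```

```bash
python3 look.py
python3 - <<'E'
from h import *
s=snap('side'); cv2.imwrite('pics/fin.png',cv2.resize(s['color'][195:275,161:241],None,fx=7,fy=7,interpolation=cv2.INTER_CUBIC))
u=np.array([.998,-.062,0])
b=np.array([573.3,298,0])+8*u
for n,p in dict(cap=b+[0,0,123],jL0=(540,347.4,54),jL16=np.array((540,347.4,54))+15*u).items(): print(n,(proj(s,p)-[161,195])*7)
E
```

```text
Mz [-0.006  0.009  0.013] F [ 0.1 -0.3 -0.5] closing 17.9 cw 128.19359528540915 q7 -0.11 open 0.9 diff 33.1 198
shift [-0.06 -0.18 23.75]
brown 148 198.03378378378378 231.9189189189189
cap [249.46881643 172.39240077]
jL0 [233.92856986 367.40652396]
jL16 [216.70352806 347.99357022]
```

View pics/fin.png

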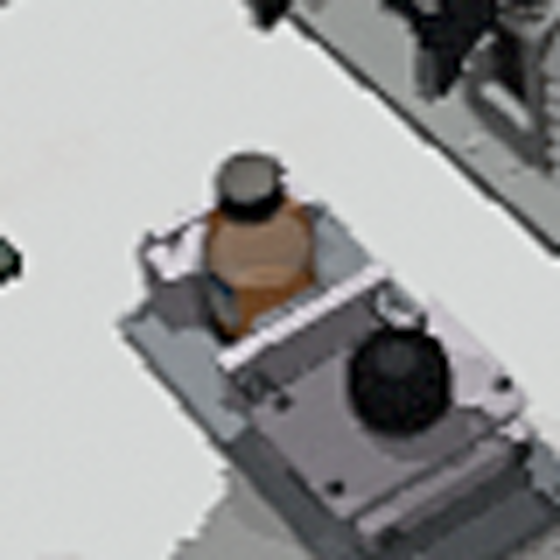

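The final view shows the bottle upright against the V block, cap at crop (250,175) against (249,172) predicted. The jaw is down on the bottle, with its left end at about (222,357), and the gripper is clear.

```bash
python3 -c "
from station import ctrl; print(ctrl.close_job())"
```

```text
the job is handed in; nothing more can be done
None
```

The bottle stands upright in the seat with the jaw down on it against the V block, the gripper is clear, and I handed the job in at about 25 s of the 69 s allowed; no verdict came back.

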